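# Switch the connector test box to test

## Task

Two grey connector test boxes stand on the bench. On the one that has the black connector standing in its nest, pull the black lock knob straight up to unlock it, turn it clockwise (seen from above) from the red mark to the green mark, then push it fully back down and let go. Leave the knob of the other box, the one with the white connector, as it is.

Things in the scene. Friction and masses are not known exactly. Their poses are not given: they have to be found in the camera images.
- box_a_knob (a point): Grip point of the lock knob to work (box with black connector): upright black bar 40 long, 16 thick, 38 high (mm). Point on its axis, 14 below bar top, 24 above the steel collar (radius 37), 36 above the flat box top (knob down). z up; x along the bar to the yellow pointer; y across the bar: close fingers along y. Moves with the knob. Connector top 42 above the box, 85 beyond the axis on the far side.
- box_a_lift (a joint): Pull-up of that knob (m): 0 fully down and locked, 0.022 upper stop. 2 N friction, no spring: stays where left. The pointer sits in a slot of the collar and blocks turning until the knob is up 0.010; turn at about 0.015. It goes down again only where a slot lies below the pointer.
- box_a_turn (a joint): Angle of that knob (rad), growing clockwise seen from above: 0 at the red mark, 1.05 (60 degrees) at the green mark; stops at -0.12 and 1.17; friction 0.03 N m. The two slots lie at these marks, each with about 0.12 to 0.17 rad of play either way. It starts down in the red slot.
- box_b_pointer (a point): Tip of the yellow pointer of the other knob, on an identical box with a white connector: 34 mm from that knob's axis, 10 mm above its box top; must stay there. Both boxes (grey, 170 x 150 x 70 mm) are fixed and level, yawed up to 20 degrees, one left and one right, either way round.
Mind the look-alikes: they are no part of the job. What is shaped like the part that bears box_a_knob but pink is not meant.

How it is judged:
By the outcome, as a careful person would: the job done as asked, in the order asked, and still so for the second after the job is handed in, with the robot touching nothing.
It also fails if it takes over 32 s, if anything falls off the work surface, if the arm or the gripper's body presses on something with over 40 N, if the wrist force passes 120 N, or if a joint passes its speed limit or range.

## Robot

A 6-joint arm with a two-finger parallel gripper is mounted at the origin on the work surface. World frame = base frame: x ahead of the robot, y to its left, z up, the work surface at z = 0. Lengths are in m, angles in rad, forces in N, time in s.
With the tool pointing down it reaches from about 0.325 to 0.775 m from the base axis. Payload 5.5 kg.
Tool frame: the origin (TCP) lies between the finger pads; the fingertips stand ahead of it and the grasp point (between the pads) lies 3 mm ahead of it (bot.tip_extent is the y of the fingertips in the tool frame, in m); y points along the fingers, x is the direction in which the jaws open and shut, and the axes are right-handed (so a half turn about y gives the same grasp; the last joint's range is limited). The gripper opens to 88 mm and grips with 3 to 60 N. Pads are 20 mm wide; open, the fingers measure 115 mm over their backs; the gripper's body (75 mm by 178 mm) begins 61 mm behind the grasp point.
Start: joints at [1.233, 0.091, 1.231, -0, 1.82, -0.057], TCP at [0.166, 0.577, 0.245] pointing down, gripper open.
Joint ranges: [-2.87, 2.87], [-0.86, 2.18], [0.17, 2.46], [-1.51, 4.65], [0.06, 2.69], [-2.65, 2.65]. Speed limits (rad/s): [2.57, 2.57, 3.01, 3.14, 3.14, 3.14].

## Interface

Orientations are given as a rotation vector (axis times angle).
In Python, from bench import bot gives the robot as it stands.
- The arm moves only by the tool arm_command, never from a script. Its argument "motion" is a list of rows, each a list of 3 entries, a list of its own where there are three numbers: the shift along the tool's x, y, z as a fraction of full scale, then the turn, a rotation vector about the tool's x, y, z as a fraction of full scale, then the opening, from -1 (shut) to 1 (fully open), so that 0 is half open. In form: [[[dx, dy, dz], [ax, ay, az], jaw], ...]. A call has 1 to 20 rows; each row is the pose to reach, as a shift and turn from the pose commanded when the call began, along the tool's axes at that moment; what a row does not reach only later rows make up. Full scale, the value 1, is 100 mm for a shift and 45 degrees for a turn. A row lasts 1/8 s, in which the tool goes at most 62.5 mm and 10.7 degrees, less where a joint would pass 70% of its speed; a pose out of reach is approached as far as the arm can. A call with a number of a shift or a turn outside -1 to 1 is refused whole. A call with a gripper value outside its range is refused whole. The fingers move at their own pace and stop on an object; "squeeze" is the grip in N (left out, the last holds). Time passes only in rows, so rows that repeat a pose let the fingers close. It gives the time, the measured TCP pose, the force and the opening at its end, in the units of the state.
- bot.get_state(): the state, without advancing time (a new reading comes with each control period).
- bot.get_image(name): name is "scene" or "top" or "wrist"; returns the picture (480x640x3 uint8, red, green, blue); there is no depth.
- bot.camera_params(name): a dict with "fx", "fy", "cx", "cy" (pixels), "eye" and "orientation" of the camera in the world; the wrist camera has in their place "hand_eye" (4x4, takes a point from camera to tool coordinates, whose origin is the TCP and whose axes are the tool frame's). Camera axes: x right, y up, looking along -z (the intrinsics and any distortion apply to the point x, -y, -z); pixel columns grow to the right and rows downward; lengths in m; the calibration is good to about 2 mm. A picture is of the moment at which its call begins: read the wrist's pose just before it. camera_params takes no time and is no camera call.
- bot.hand_in(): hands the job in, once; it reports no verdict.
Trained networks look in the newest picture that a camera, given by its name, has taken for a name from the list of things; names that differ only in an ending like _2 or _b are one class to them, and where a whole thing is asked for, a point or a joint stands for the part that bears it (a point fixed in the world has none). Each returns a list of dicts, best first, with "conf" (0 to 1); they miss things now and then, are a little off and sometimes report something else, mostly with a low value. They report only what shows in the picture. A call takes as long as a camera call. They do not tell look-alikes from the thing itself.
- bot.outline_of(name, camera): "pixels" (480x640 bool, what is visible of it) and "box" ([left, top, width, height] in pixels, round what is visible of it).
The state is a dict: "time_s": time; "joint_pos": joint angles; "dq": joint speeds; "effort": joint torques, N m; "tcp_pos": TCP position; "tool_rot": TCP orientation; "wrist_force": force on the tool from outside, world axes, zero at the start; "moment": the same for the moment, N m; "opening": finger opening in m.
Only numpy, scipy, OpenCV 4.12 (cv2) and the standard library are available. Lean on these libraries where they do the work, as an engineer would, in place of code of your own. Each camera call takes 0.05 s, during which the arm holds its last target.

## Working session

There is one attempt and no reset: what is moved stays moved. The work goes in short steps, Python scripts to look and compute and a tool call to move; the robot and the scene stay as the last step left them, time stands still between calls to the robot, and variables do not carry over. Pictures are saved under pics/ and viewed, and the job is handed in when it is done.

Besides the shell and the picture viewer there is one more tool, called after "Emit:" as name([rows], argument=value, ...), one row to a line, values as JSON. arm_command: Moves the arm, as the interface text tells. Its arguments: {"type":"object","properties":{"motion":{"type":"array"},"squeeze":{"type":"number"}},"required":["motion"]}

```bash
mkdir -p pics; python3 - <<'E'
from bench import bot
import cv2,numpy as np
s=bot.get_state();print(s)
print(bot.tip_extent)
for n in("scene","top","wrist"):
    im=bot.get_image(n);cv2.imwrite(f"pics/{n}0.png",im[:,:,::-1])
    print(n,bot.camera_params(n))
    for k in ("box_a_knob","box_b_pointer"):
        for d in bot.outline_of(k,n): print(n,k,d["conf"],d["box"])
E
```

```text
{'time_s': 0.0, 'joint_pos': array([ 1.23328054e+00,  9.18619519e-02,  1.23185511e+00,  7.90264951e-06,
        1.81974683e+00, -5.66672642e-02]), 'dq': array([ 8.73963275e-04,  3.27970305e-04, -3.09298622e-05,  6.52697534e-05,
       -3.31928270e-04,  2.78768680e-04]), 'effort': array([ 2.89920295e-03, -4.46453261e+01, -4.06450975e+01,  6.99729379e-02,
        2.94369052e-02, -1.48528620e-04]), 'tcp_pos': array([0.16620665, 0.57628035, 0.24352233]), 'tool_rot': array([-1.33012504, -0.99871612,  1.00131257]), 'wrist_force': array([-0.15167772, -0.4339981 , -0.01221835]), 'moment': array([ 0.02953486, -0.03455928,  0.03135626]), 'opening': 0.08801493506901609}
0.022
scene {'fx': 495.06312315883076, 'fy': 495.06312315883076, 'cx': 317.30090223088547, 'cy': 246.35312398075612, 'eye': array([ 0.92541347, -0.5778631 ,  0.87620282]), 'orientation': array([0.79719457, 0.27754171, 0.59642972])}
scene box_a_knob 0.74 [323.8, 149.4, 15.7, 13.3]
scene box_a_knob 0.58 [357.3, 225.4, 22.2, 25.7]
scene box_b_pointer 0.77 [256.5, 338.8, 28.1, 21.8]
top {'fx': 457.8153092766023, 'fy': 457.8153092766023, 'cx': 315.38680534998315, 'cy': 245.4557850214508, 'eye': array([0.21636193, 0.11996458, 1.04389665]), 'orientation': array([ 0.16377662, -0.17997596, -1.60595594])}
top box_a_knob 0.88 [136.7, 347.6, 23.2, 26.0]
top box_a_knob 0.72 [263.3, 210.5, 21.4, 25.7]
top box_b_pointer 0.95 [435.7, 198.3, 29.5, 23.7]
wrist {'fx': 372.7775226014574, 'fy': 372.7775226014574, 'cx': 322.4181557105942, 'cy': 241.11992073712838, 'hand_eye': array([[ 9.99999860e-01,  5.28620048e-04,  4.91491054e-06,
        -2.04764769e-04],
       [-1.24545015e-04,  2.44619156e-01, -9.69619231e-01,
        -1.39910927e-01],
       [-5.13762446e-04,  9.69619095e-01,  2.44619187e-01,
         6.54735282e-02],
       [ 0.00000000e+00,  0.00000000e+00,  0.00000000e+00,
         1.00000000e+00]])}
wrist box_a_knob 0.75 [171.3, 282.7, 56.6, 55.0]
```

View pics/scene0.png

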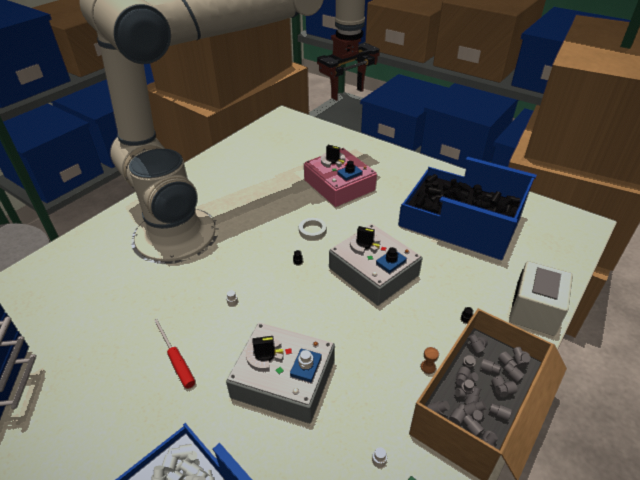

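View pics/top0.png

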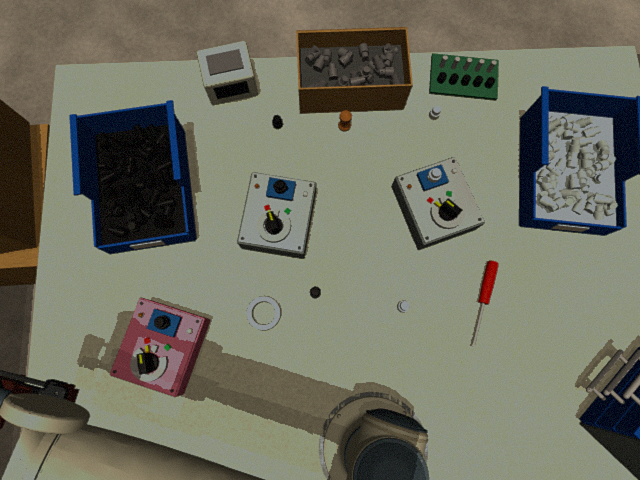

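View pics/wrist0.png

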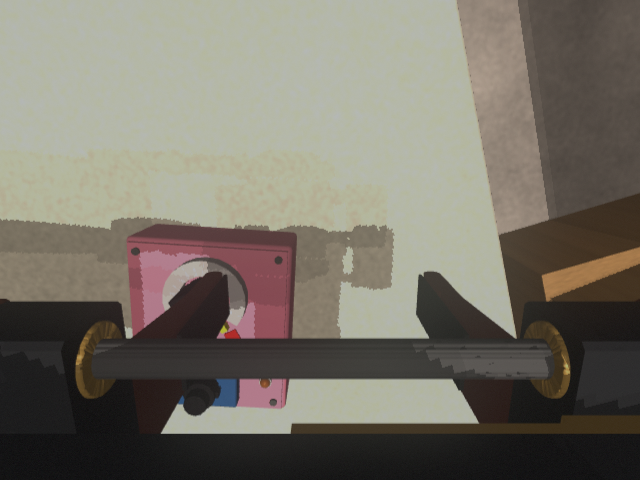

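Candidates for the knob: grey box with black connector at top (274,224) / scene (366,238), the pink look-alike at top (148,362) / scene (331,156), and the grey box with white connector at top (450,210). The first fits: it is grey and has a black connector. I'll confirm it with enlarged crops.

```bash
python3 - <<'E'
import cv2,numpy as np
t=cv2.imread("pics/top0.png")[165:265,230:325];s=cv2.imread("pics/scene0.png")[215:305,322:427]
a=cv2.resize(t,None,fx=6,fy=6,interpolation=cv2.INTER_CUBIC);cv2.imwrite("pics/c_top.png",a)
cv2.imwrite("pics/c_scene.png",cv2.resize(s,None,fx=6,fy=6,interpolation=cv2.INTER_CUBIC))
E
```

```text
(no output)
```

View pics/c_top.png

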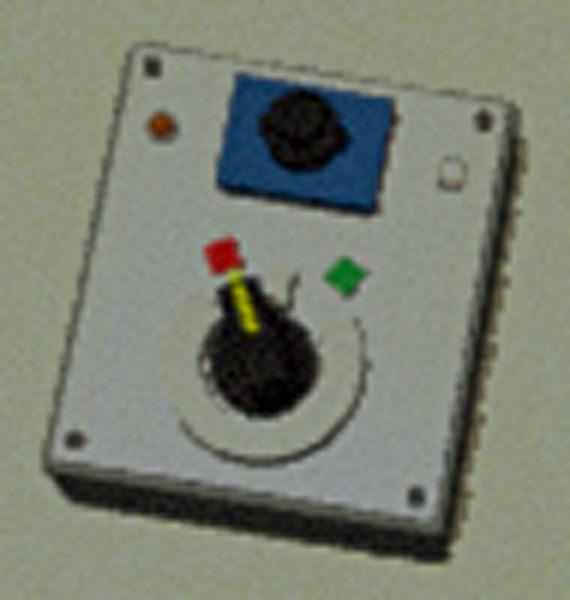

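View pics/c_scene.png

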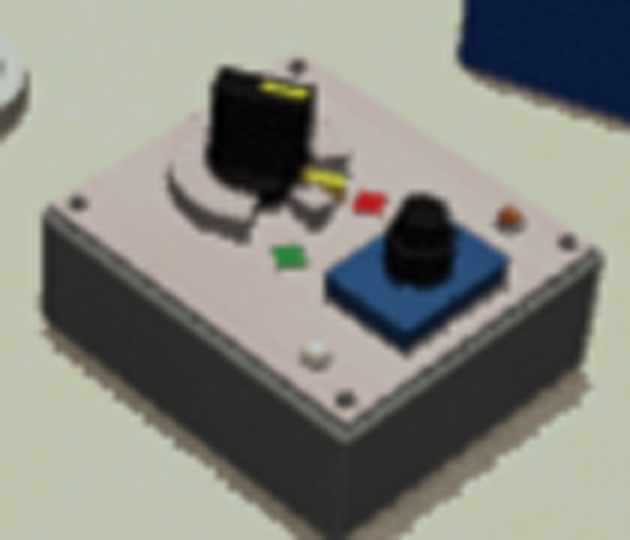

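```bash
cat > h.py <<'E'
import numpy as np
from scipy.spatial.transform import Rotation as R
from scipy.optimize import least_squares
def proj(c,P,eye=None,rot=None):
    eye=c["eye"] if eye is None else eye
    rot=R.from_rotvec(c["orientation"]).as_matrix() if rot is None else rot
    q=(np.atleast_2d(P)-eye)@rot
    return np.c_[c["fx"]*q[:,0]/-q[:,2]+c["cx"], c["fy"]*-q[:,1]/-q[:,2]+c["cy"]]
def wristcam(c,s):
    H=c["hand_eye"];Rt=R.from_rotvec(s["tool_rot"]).as_matrix()
    return s["tcp_pos"]+Rt@H[:3,3], Rt@H[:3,:3]
E
python3 - <<'E'
from h import *
from bench import bot
up=lambda p,o:(np.array(p)+.5)/6-.5+np.array(o)
#TL TR BR BL red green conn_top
top=up([(130,43),(520,103),(442,527),(45,465),(223,256),(347,277),(298,108)],(230,165))
sc=up([(602,253),(345,437),(45,205),(297,57),(370,202),(289,257),(422,205)],(322,215))
ct=bot.camera_params("top");cs=bot.camera_params("scene")
def model(p):
    x,y,w,d,r,l=p
    L=[(l+d,.075,.07),(l+d,-.075,.07),(-.17+l+d,.075,.07),(-.17+l+d,-.075,.07)]
    L=[L[0],L[1],L[3],L[2],(r*np.cos(np.pi/6),r*.5,.07),(r*np.cos(np.pi/6),-r*.5,.07),(.085,0,.112)]
    L=np.array(L);c,s=np.cos(w),np.sin(w)
    return np.c_[x+c*L[:,0]-s*L[:,1],y+s*L[:,0]+c*L[:,1],L[:,2]]
def res(p,which):
    M=model([*p,0]);o=[]
    if 't' in which:o.append(proj(ct,M)-top)
    if 's' in which:o.append(proj(cs,M)-sc)
    return np.concatenate(o).ravel()
for wh in("t","s","ts"):
    f=least_squares(res,[.3,.2,0,.11,.045],args=(wh,),loss="soft_l1")
    print(wh,f.x.round(4),np.degrees(f.x[2]).round(2),f.cost);
print(res(f.x,"ts").reshape(-1,2).round(1).tolist())
s=bot.get_state();print(R.from_rotvec(s["tool_rot"]).as_matrix().round(3))
E
```

```text
t [ 0.4796  0.1944 -0.2065  0.1188  0.0454] -11.83 3.078952821061951
s [ 0.4776  0.1954 -0.2128  0.1224  0.0472] -12.19 3.7124087992729815
ts [ 0.4787  0.1948 -0.2091  0.1205  0.0462] -11.98 7.250218660705528
[[-0.2, -1.8], [0.2, -1.3], [0.3, 1.1], [-1.3, 0.2], [0.1, 0.0], [-0.0, -0.1], [0.2, 0.8], [1.3, -0.8], [0.2, -0.1], [-1.5, -0.1], [0.1, -2.2], [-0.3, 0.5], [-0.3, 0.3], [0.1, 1.0]]
[[ 0.277 -0.    -0.961]
 [ 0.961 -0.     0.277]
 [-0.    -1.     0.   ]]
```

Confirmed: grey box, black connector, pointer at the red mark. The axis is at about (0.479, 0.195) and the bar yaw is about +18°. I'll move there first and keep the height.

Emit:
arm_command([
  [[-0.35,0,-0.5],[0,0,0],1],
  [[-0.7,0,-1],[0,0,0],1],
])

```text
time_s: 0.7
tcp_pos: [0.2434, 0.4806, 0.2442]
tool_rot: [-1.329, -1.001, 1.002]
wrist_force: [1.1, -0.2, -0.1]
opening: 0.0878
```

Emit:
arm_command([
  [[-0.35,0,-0.5],[0,0,0],1],
  [[-0.7,0,-1],[0,0,0],1],
])

```text
time_s: 0.95
tcp_pos: [0.3205, 0.385, 0.2448]
tool_rot: [-1.329, -1.001, 1.0]
wrist_force: [0.5, 0.6, 0.6]
opening: 0.088
```

Emit:
arm_command([
  [[-0.35,0,-0.5],[0,0,0],1],
  [[-0.7,0,-1],[0,0,0],1],
])

```text
time_s: 1.2
tcp_pos: [0.3972, 0.2899, 0.2449]
tool_rot: [-1.329, -1.001, 0.999]
wrist_force: [0.5, 0.0, -0.1]
opening: 0.0877
```

Emit:
arm_command([
  [[-0.35,0,-0.5],[0,0,0],1],
  [[-0.7,0,-1],[0,0,0],1],
  [[-0.7,0,-1],[0,0,0],1],
])

```text
time_s: 1.58
tcp_pos: [0.4748, 0.1933, 0.2442]
tool_rot: [-1.332, -0.995, 0.996]
wrist_force: [-0.9, 0.4, -0.2]
opening: 0.088
```

Emit:
arm_command([
  [[0,0,-0.06],[0,-0.2,0],1],
  [[0,0,-0.06],[0,-0.4,0],1],
  [[0,0,-0.06],[0,-0.6,0],1],
  [[0,0,-0.06],[0,-0.758,0],1],
  [[0,0,-0.06],[0,-0.758,0],1],
  [[0,0,-0.06],[0,-0.758,0],1],
])

```text
time_s: 2.33
tcp_pos: [0.4784, 0.1956, 0.2447]
tool_rot: [-1.044, -1.436, 1.436]
wrist_force: [0.3, 0.6, -0.0]
opening: 0.0881
```

```bash
python3 - <<'E'
from h import *
from bench import bot
import cv2
s=bot.get_state();print(s["time_s"],s["tcp_pos"],R.from_rotvec(s["tool_rot"]).as_matrix().round(3))
im=bot.get_image("wrist")[:,:,::-1].copy();cv2.imwrite("pics/w1.png",im)
im2=bot.get_image("top");cv2.imwrite("pics/t1.png",im2[:,:,::-1])
c=bot.camera_params("wrist");e,r=wristcam(c,s)
print(proj(c,[[.4787,.1948,.12],[.4787,.1948,.082]],e,r))
E
```

```text
2.325 [0.47844357 0.19555978 0.24471187] [[-0.308  0.    -0.951]
 [ 0.951  0.    -0.308]
 [ 0.    -1.    -0.   ]]
[[322.25909635 239.75588148]
 [322.28720371 228.72121754]]
```

View pics/w1.png

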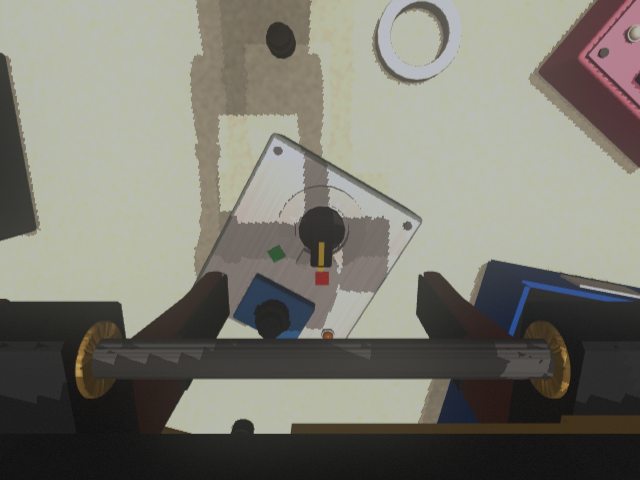

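The wrist view shows the target: knob centred at (322,230), bar vertical in the image, and the pointer on the red mark at (322,278). It is centred between the jaws. I'll descend and grip.

Emit:
arm_command([
  [[0,0.4,0],[0,0,0],1],
  [[0,0.8,0],[0,0,0],1],
  [[0,1,0],[0,0,0],1],
])

```text
time_s: 2.8
tcp_pos: [0.4779, 0.1947, 0.1422]
tool_rot: [-1.042, -1.434, 1.438]
wrist_force: [-0.2, -0.5, 0.1]
opening: 0.0879
```

Emit:
arm_command([
  [[0,0.2,0],[0,0,0],1],
  [[0,0.35,0],[0,0,0],1],
  [[0,0.35,0],[0,0,0],1],
  [[0,0.35,0],[0,0,0],-0.4],
  [[0,0.35,0],[0,0,0],-0.4],
  [[0,0.35,0],[0,0,0],-0.4],
  [[0,0.35,0],[0,0,0],-0.4],
], squeeze=10)

```text
time_s: 3.68
tcp_pos: [0.4789, 0.195, 0.11]
tool_rot: [-1.044, -1.437, 1.437]
wrist_force: [0.3, -0.2, -0.3]
opening: 0.0514
```

```bash
python3 - <<'E'
from h import *
from bench import bot
import cv2
s=bot.get_state();print(s["time_s"],s["tcp_pos"],s["opening"],s["wrist_force"],s["moment"])
a=bot.get_image("wrist")[:,:,::-1]
b=bot.get_image("scene")[190:310,300:460,::-1]
cv2.imwrite("pics/w2.png",a);cv2.imwrite("pics/s2.png",cv2.resize(b,None,fx=4,fy=4,interpolation=cv2.INTER_CUBIC))
E
```

```text
3.675 [0.47891252 0.19500205 0.10995465] 0.05141651881023638 [ 0.26318512 -0.24587593 -0.29056001] [ 0.0353388  -0.02439356 -0.06383023]
```

View pics/w2.png

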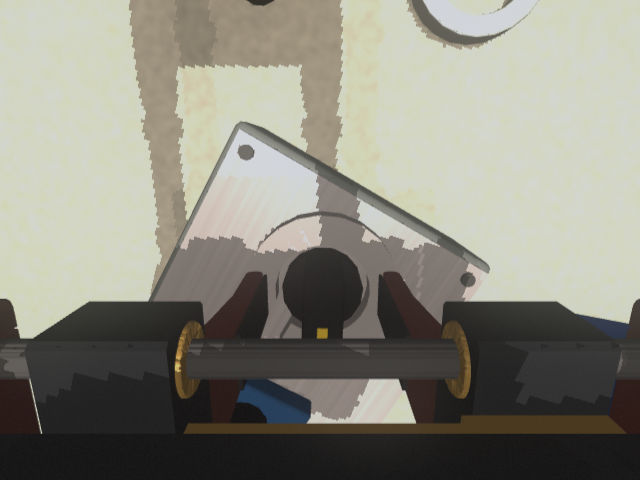

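View pics/s2.png

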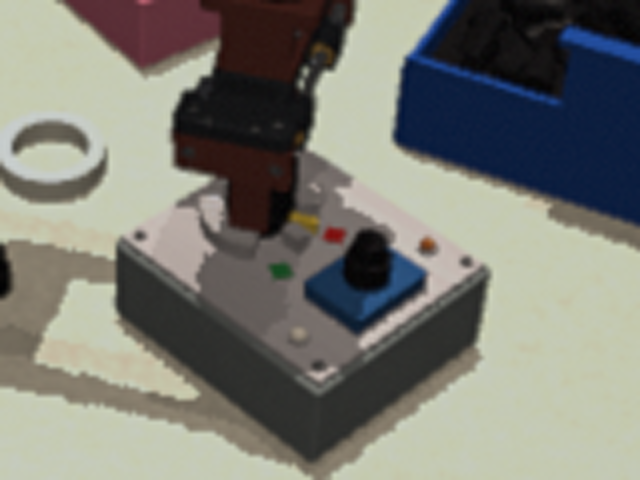

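The bar is centred between the fingers: wrist view, knob at 321, fingers at 262 and 382. I'll close fully.

Emit:
arm_command([
  [[0,0,0],[0,0,0],-0.9],
  [[0,0,0],[0,0,0],-0.9],
  [[0,0,0],[0,0,0],-0.9],
  [[0,0,0],[0,0,0],-0.9],
  [[0,0,0],[0,0,0],-0.9],
  [[0,0,0],[0,0,0],-0.9],
], squeeze=30)

```text
time_s: 4.53
tcp_pos: [0.4788, 0.1949, 0.1096]
tool_rot: [-1.044, -1.437, 1.437]
wrist_force: [0.1, -1.0, -0.1]
opening: 0.0162
```

Gripped: the opening is 16 mm and there is no side load. Now I'll lift 16 mm straight up.

Emit:
arm_command([
  [[0,-0.04,0],[0,0,0],-0.9],
  [[0,-0.08,0],[0,0,0],-0.9],
  [[0,-0.12,0],[0,0,0],-0.9],
  [[0,-0.16,0],[0,0,0],-0.9],
  [[0,-0.16,0],[0,0,0],-0.9],
  [[0,-0.16,0],[0,0,0],-0.9],
])

```text
time_s: 5.28
tcp_pos: [0.4788, 0.1949, 0.1262]
tool_rot: [-1.044, -1.437, 1.437]
wrist_force: [-1.3, -1.7, 1.6]
opening: 0.016
```

```bash
python3 - <<'E'
from h import *
from bench import bot
import cv2
s=bot.get_state();print(s["time_s"],s["tcp_pos"],s["opening"],s["wrist_force"],s["moment"])
b=bot.get_image("scene")[190:310,300:460,::-1]
cv2.imwrite("pics/s3.png",cv2.resize(b,None,fx=4,fy=4,interpolation=cv2.INTER_CUBIC))
E
```

```text
5.275 [0.47878714 0.19490657 0.12622991] 0.01595461296328876 [-1.32346643 -1.73646855  1.63020211] [-0.27263665  0.11925043  0.01569327]
```

View pics/s3.png

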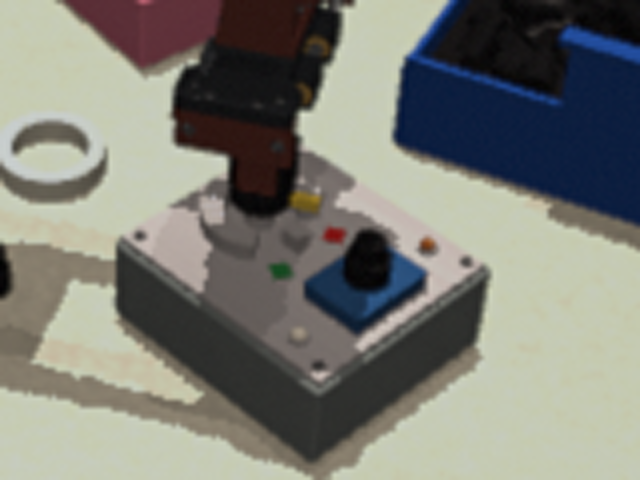

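The knob has risen: the pointer at (305,202) is clear of the slot. Next, 60° clockwise, which is positive about tool y (down).

Emit:
arm_command([
  [[0,0,0],[0,0.15,0],-0.9],
  [[0,0,0],[0,0.3,0],-0.9],
  [[0,0,0],[0,0.45,0],-0.9],
  [[0,0,0],[0,0.6,0],-0.9],
  [[0,0,0],[0,0.75,0],-0.9],
  [[0,0,0],[0,0.9,0],-0.9],
  [[0,0,0],[0,1,0],-0.9],
])

```text
time_s: 6.2
tcp_pos: [0.4788, 0.1954, 0.1259]
tool_rot: [-1.396, -0.854, 0.853]
wrist_force: [-0.6, 0.0, 0.3]
opening: 0.0161
```

Emit:
arm_command([
  [[0,0,0],[0,0.15,0],-0.9],
  [[0,0,0],[0,0.33,0],-0.9],
  [[0,0,0],[0,0.33,0],-0.9],
  [[0,0,0],[0,0.33,0],-0.9],
])

```text
time_s: 6.7
tcp_pos: [0.4789, 0.1955, 0.1259]
tool_rot: [-1.468, -0.66, 0.658]
wrist_force: [0.6, 1.8, 0.3]
opening: 0.0156
```

```bash
python3 - <<'E'
from h import *
from bench import bot
import cv2
s=bot.get_state();print(s["time_s"],s["tcp_pos"],s["opening"],s["wrist_force"],s["moment"])
M=R.from_rotvec(s["tool_rot"]).as_matrix();print(np.degrees(np.arctan2(M[1,0],M[0,0]))-90,M.round(3))
b=bot.get_image("scene")[190:310,300:460,::-1]
cv2.imwrite("pics/s4.png",cv2.resize(b,None,fx=4,fy=4,interpolation=cv2.INTER_CUBIC))
b=bot.get_image("wrist")[:,:,::-1]
cv2.imwrite("pics/w4.png",b)
E
```

```text
6.7 [0.47891157 0.1954631  0.12590437] 0.015610336366694216 [0.55957402 1.80383031 0.30271059] [ 0.34270051 -0.06102018 -0.02338959]
-41.65612400102376 [[ 0.665  0.001 -0.747]
 [ 0.747  0.001  0.665]
 [ 0.001 -1.     0.   ]]
```

View pics/s4.png

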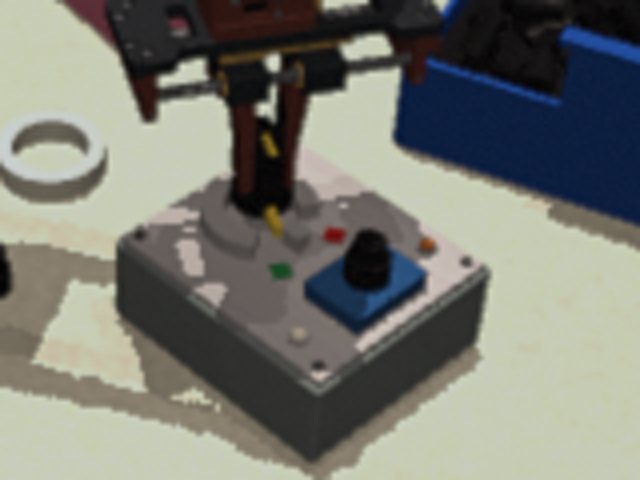

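View pics/w4.png

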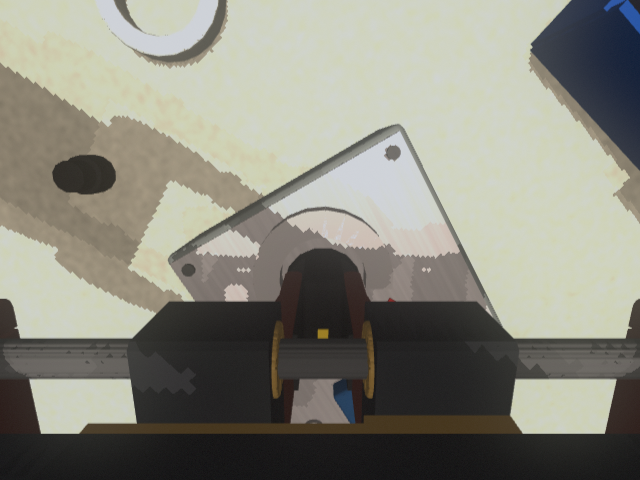

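The knob turned with the gripper. The pointer at (273,218) points at the green mark at (280,270), above its slot. I'll push it down.

Emit:
arm_command([
  [[0,0.04,0],[0,0,0],-0.9],
  [[0,0.08,0],[0,0,0],-0.9],
  [[0,0.12,0],[0,0,0],-0.9],
  [[0,0.15,0],[0,0,0],-0.9],
  [[0,0.17,0],[0,0,0],-0.9],
  [[0,0.17,0],[0,0,0],-0.9],
])

```text
time_s: 7.55
tcp_pos: [0.4789, 0.1954, 0.1095]
tool_rot: [-1.468, -0.658, 0.656]
wrist_force: [-0.3, 4.0, 5.7]
opening: 0.0159
```

Emit:
arm_command([
  [[0,0.01,0],[0,0,0],-0.9],
  [[0,0.015,0],[0,0,0],-0.9],
  [[0,0.015,0],[0,0,0],-0.9],
])

```text
time_s: 7.92
tcp_pos: [0.479, 0.1954, 0.1095]
tool_rot: [-1.469, -0.659, 0.655]
wrist_force: [-3.2, 2.6, 11.8]
opening: 0.0159
```

It has bottomed: force rises and z stays put. Now I'll open and retreat upward.

Emit:
arm_command([
  [[0,0,0],[0,0,0],0.3],
  [[0,0,0],[0,0,0],0.3],
  [[0,0,0],[0,0,0],0.3],
  [[0,0,0],[0,0,0],0.3],
  [[0,0,0],[0,0,0],0.3],
  [[0,0,0],[0,0,0],0.3],
])

```text
time_s: 8.68
tcp_pos: [0.4788, 0.1949, 0.1071]
tool_rot: [-1.469, -0.657, 0.657]
wrist_force: [1.0, 0.1, -0.2]
opening: 0.0572
```

Emit:
arm_command([
  [[0,-0.15,0],[0,0,0],0.3],
  [[0,-0.5,0],[0,0,0],0.3],
  [[0,-1,0],[0,0,0],0.3],
  [[0,-1,0],[0,0,0],0.3],
])

```text
time_s: 9.18
tcp_pos: [0.4806, 0.1956, 0.2136]
tool_rot: [-1.47, -0.665, 0.649]
wrist_force: [1.2, 0.2, -0.5]
opening: 0.0573
```

Emit:
arm_command([
  [[0,-0.3,0.5],[0,0,0],0.3],
  [[0,-0.4,1],[0,0,0],0.3],
  [[0,-0.4,1],[0,0,0],0.3],
])

```text
time_s: 9.55
tcp_pos: [0.4027, 0.2635, 0.2486]
tool_rot: [-1.467, -0.662, 0.658]
wrist_force: [0.5, -0.1, 0.5]
opening: 0.057
```

```bash
python3 - <<'E'
from h import *
from bench import bot
import cv2
s=bot.get_state();print(s["time_s"],s["tcp_pos"],s["opening"],s["wrist_force"])
b=bot.get_image("scene")[215:305,322:427,::-1]
cv2.imwrite("pics/s5.png",cv2.resize(b,None,fx=6,fy=6,interpolation=cv2.INTER_CUBIC))
b=bot.get_image("top")[:,:,::-1]
cv2.imwrite("pics/t5.png",b)
cv2.imwrite("pics/t5c.png",cv2.resize(b[165:265,230:325],None,fx=6,fy=6,interpolation=cv2.INTER_CUBIC))
E
```

```text
9.55 [0.40273302 0.26348259 0.24856   ] 0.05704474343661077 [ 0.49056786 -0.05927746  0.51501188]
```

View pics/s5.png

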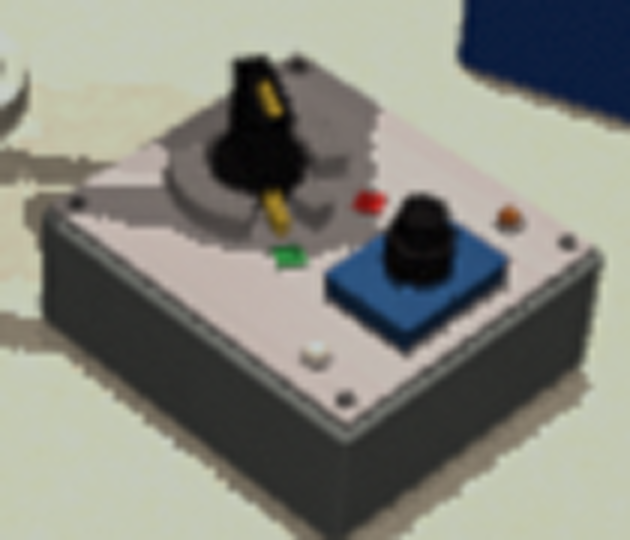

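View pics/t5.png

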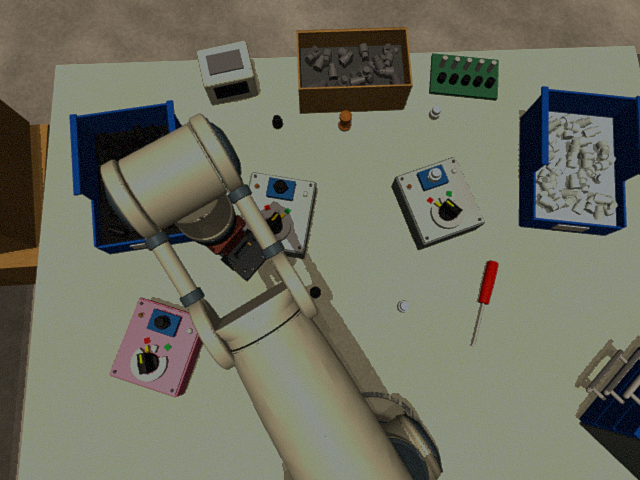

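```bash
python3 - <<'E'
from h import *
from bench import bot
c=bot.camera_params("scene")
for a in (18,-42,-47,-37):
  for l in (0,.005,.015):
    t=np.radians(a);p=[[.4787+.034*np.cos(t),.1948+.034*np.sin(t),.08+l],[.4787,.1948,.12+l]]
    print(a,l,(((proj(c,p)-[322,215])+.5)*6-.5).round(0).tolist())
E
```

```text
18 0 [[340.0, 180.0], [263.0, 87.0]]
18 0.005 [[341.0, 171.0], [263.0, 77.0]]
18 0.015 [[343.0, 152.0], [265.0, 58.0]]
-42 0 [[281.0, 220.0], [263.0, 87.0]]
-42 0.005 [[281.0, 210.0], [263.0, 77.0]]
-42 0.015 [[283.0, 191.0], [265.0, 58.0]]
-47 0 [[273.0, 220.0], [263.0, 87.0]]
-47 0.005 [[274.0, 211.0], [263.0, 77.0]]
-47 0.015 [[275.0, 192.0], [265.0, 58.0]]
-37 0 [[288.0, 218.0], [263.0, 87.0]]
-37 0.005 [[288.0, 209.0], [263.0, 77.0]]
-37 0.015 [[290.0, 190.0], [265.0, 58.0]]
```

In the scene crop the pointer tip is at about (279,226). The prediction for fully down at the green mark is (281,220), and 5 mm up would put it at row 210. The knob is down, and the other box's knob looks unchanged at top (450,210).

```bash
python3 - <<'E'
from bench import bot
s=bot.get_state();print(s["time_s"],s["dq"].round(3));print(bot.hand_in())
E
```

```text
9.65 [-0.027  0.018  0.005 -0.002 -0.003  0.001]
the job is handed in; nothing more can be done
None
```

The knob on the grey box with the black connector is now fully down at the green mark. I gripped it, lifted it 16 mm, turned it 60° clockwise, pushed it down until it stopped, released it and moved the arm clear. I handed the job in at 9.65 s.

- **Fully down:** while pushing, the height stayed at 0.1095 m (0.1096 m when first gripped) and the force rose to about 12 N. In the final scene picture the pointer tip matches the "down at green" prediction to within about 1 mm in angle and 3 mm in height.
- **Angle:** the gripper's measured turn was about 60° (bar from +18° to −42°).
- **Clearance:** the gripper was above and away from everything, with wrist force under 1 N.
- **Other boxes:** the white-connector box looked unchanged in the last top picture. I never moved the arm near it and did not measure its pointer.

No check failed or disagreed.

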